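Put the eye loupe away in its spring-lid case

TASK

Press the orange thumb pad on the grey case so that its sprung lid pops open, set the black eye loupe upright into the round nest in the case, let go of it, then push the lid down until the latch snaps and holds it shut. Go gently: feel for the thumb pad and the lid and never push the case or its latch hard (20 N is too much), and leave the other things on the desks where they are.

Things in the scene. Friction and masses are not known exactly. Their poses are not given: they have to be found in the camera images.
- case: Grey plastic case, fixed to the desk, 96 (x) x 124 (y) x 46 mm high without its lid, walls 4 mm. Origin: centre of the underside; z up, -x is its front (latch side). The 8 mm lid closes over it, its top 55 mm above the origin. Inside, a blue foam insert 12 mm thick lies on the 4 mm floor.
- pad_nominal (a point): Where the middle of the latch's round orange thumb pad (26 mm across, flat top) nominally is: x = -95, z = 40 mm in the case frame. The real top is set anywhere from 5 mm lower to 5 mm higher on its screw, which no reading tells: feel for it. Straight down it takes 1 to 4 N, frees the lid after 7 to 8 mm and meets a hard stop at about 8.5 mm. Released, it springs back.
- hook (a point): Top of the latch's steel hook, 22 mm wide, between pad and lid (x = -66 to -52 mm, up to 67 mm high in the case frame). One piece with the pad's lever: as the pad goes down the hook swings up to 7 mm towards the pad and frees the striker on the lid's front edge, so keep tools in front of x = -79 mm while pressing. Its sloping top lets the striker push it aside as the lid is shut.
- lid (a joint): Lid hinge angle, rad, growing as it opens: about 0.01 latched; freed, a spring throws it to its stop at 1.6 (just past upright). Near its front edge it takes 1 to 4 N to push down against the spring, then 6 to 8 N over the last few mm, where its striker wedges the sprung hook aside; it snaps in near 0.0 and meets rubber buffers, hard stop at -0.03. If not latched it springs open again.
- lid_hinge (a point): The hinge axis of the lid (along the case's y), at the middle of the case's upper back edge: x = +48 mm, z = 47 mm in the case frame. The lid plate reaches 2 to 96 mm from it, is 124 mm wide and 8 mm thick (underside through the axis); its small steel striker reaches 104 mm.
- nest (a point): Centre of the floor of the round nest, 41 mm across and 12 mm deep, in the foam insert: x = -12 mm, y = 0, z = 4 mm in the case frame. The loupe stands in it with 4 mm to spare all round.
- loupe: Black eye loupe, a rigid blunt cylinder 33 mm across and 30 mm high, about 30 g, standing on the purple notebook. Origin: centre of its underside; z up.
- notebook: Purple notebook, 210 x 152 mm, fixed, lying flat; its cover, on which the loupe stands, is 11 mm above its origin (wire binding 14 mm). Origin: centre of its underside.
- mug: Bystander: white dotted mug, to be left where it is. Origin: centre of its underside.
- tape: Bystander: roll of yellow tape, to be left where it is. Origin: centre of its underside.
- green_tin: Bystander: green box, to be left where it is. Origin: centre of its underside.
- cutters: Bystander: blue-handled side cutters, to be left where it is. Origin: centre of its underside.
Not all that is in view belongs to the job. Leave any green look-alike of the case alone.

How it is judged:
On the way, in this order (a step that is already met when the one before it is completed fails the run):
1. the lid has popped open (value of joint lid above 1.3 rad), for 0.2 s.
2. with the lid open, the loupe stands in the nest, let go (horizontal distance between loupe and nest below 0.006 m and z of loupe in the frame of case below 0.009 m and angle between loupe's own z axis and vertical below 0.15 rad and value of joint lid above 1.2 rad and contact force between the fingers and loupe below 0.1 N), for 0.2 s.
At the end, for the whole second after the job is handed in: The lid is shut and held by its latch (hinge angle under 0.05 rad, at rest), and the loupe stands inside, released and at rest, upright within 0.15 rad, within 6 mm of the nest's centre and down on the nest's floor (its underside less than 9 mm above the case's underside) (horizontal distance between loupe and nest below 0.006 m and z of loupe in the frame of case below 0.009 m and angle between loupe's own z axis and vertical below 0.15 rad and value of joint lid below 0.05 rad and velocity of joint lid below 0.1 rad/s and linear speed of loupe below 0.02 m/s); the robot touches nothing.
It fails at once if the robot pushes on the case, its lid or its latch with more than 20 N (contact force between any of the fingers, the arm and case above 20 N).
It fails at once if the loupe is pressed into the case with more than 20 N (contact force between loupe and case above 20 N).
It fails at once if a bystander is moved by more than 20 mm (distance of any of mug, tape, green_tin, cutters from where it was at the start of the episode above 0.02 m).
It also fails if it takes over 72 s, if anything falls off the work surface, if the arm or the gripper's body presses on something with over 40 N, if the wrist force passes 120 N, or if a joint passes its speed limit or range.

ROBOT

A 6-joint arm with a two-finger parallel gripper is mounted at the origin on a cart in front of the work surface, level with it; the furniture and walls round the work are solid. World frame = base frame: x ahead of the robot, y to its left, z up, the work surface at z = 0. Lengths are in m, angles in rad, forces in N, time in s.
With the tool pointing down it reaches from about 0.25 to 0.725 m from the base axis. Payload 9.7 kg.
Tool frame: the origin (TCP) lies midway between the tips of the shut fingers; the grasp point (between the pads) lies 19 mm behind it; z points along the fingers, y is the line along which they close (so a half turn about z gives the same grasp; the last joint's range is limited). The gripper opens to 85 mm and grips with 20 to 120 N. Pads are 22 mm wide; open, the fingers measure 114 mm over their backs; the gripper's body (76 mm by 85 mm) begins 54 mm behind the grasp point. The pads swing forward as they close: fully open they stand 13 mm farther back than shut.
Start: joints at [-1.161, 0.087, 0.176, 1.66, 0, 1.571], TCP at [0.219, -0.504, 0.231] pointing down, gripper open.
Joint ranges: [-3.13, 3.13], [-0.85, 1.81], [-1.15, 1.24], [-2.2, 2.28], [-1.44, 1.52], [-3.14, 3.14]. Speed limits (rad/s): [2.22, 2.22, 2.57, 3.14, 3.14, 3.14].

INTERFACE

Orientations are given as a unit quaternion [x, y, z, w].
In Python, from cell import bot gives the robot as it stands. Calls block until the motion is done:
- bot.reach(position, orientation): joint-space move of the TCP to a pose.
- bot.movel(position, v=0.15, orientation=None): straight line of the TCP; orientation=None keeps the orientation; v is the mean speed in m/s.
- bot.move_j(angles): joint-space move.
- bot.open() and bot.grab(): open the fingers fully, or close them until they stop; the grip force is fixed at half the most.
- bot.pause(seconds).
- bot.inverse_kinematics(position, orientation): joint angles nearest the present ones, or None.
- bot.camera(name): name is "side" or "top"; returns the picture (384x512x3 uint8, red, green, blue); there is no depth.
- bot.camera_params(name): a dict with "camera_matrix" (3x3 intrinsics, pixels), "k1" (the pictures are not rectified: a ray, as slopes to the right and down, at radius r is drawn at 1 + k1 r^2 times it, then the intrinsics apply), "eye" and "attitude" of the camera in the world. Camera axes: x right, y up, looking along -z (the intrinsics and any distortion apply to the point x, -y, -z); pixel columns grow to the right and rows downward; lengths in m; the calibration is good to about 2 mm. A picture is of the moment at which its call begins. camera_params takes no time and is no camera call.
A pose or a line that the arm cannot do raises bot.MotionError and nothing moves.
- bot.hand_in(): hands the job in; it is judged then, once.
Readings, each from a call of its own:
- bot.read_time(): time.
- bot.read_joint_positions(): joint angles.
- bot.read_joint_velocities(): joint speeds.
- bot.read_joint_torque(): joint torques, N m.
- bot.read_eef_pos(): TCP position.
- bot.read_orientation(): TCP orientation.
- bot.read_wrist_force(): force on the tool from outside, world axes, zero at the start.
- bot.read_moment(): the same for the moment, N m.
- bot.read_opening(): opening from 0.0 (shut) to 1.0 (fully open).
- bot.read_finger_force(): force on a finger pad.
Only numpy, scipy, OpenCV 4.12 (cv2) and the standard library are available. Lean on these libraries where they do the work, as an engineer would, in place of code of your own. Each camera call takes 0.05 s, during which the arm holds its last target. There are 200 camera calls.

## Working session

There is one attempt and no reset: what is moved stays moved. The work goes in short steps, each a Python script; the robot and the scene stay as the last script left them, time stands still between calls to the robot, and variables do not carry over. Pictures are saved under pics/ and viewed, at most 10 in all, crops included, and the job is handed in when it is done.

```bash
ls; mkdir -p pics; python3 - <<'E'
from cell import bot
import cv2
for n in("top","side"):
    cv2.imwrite(f"pics/{n}0.png",bot.camera(n)[:,:,::-1]); print(n,bot.camera_params(n))
print(bot.read_time(),bot.read_orientation(),bot.read_eef_pos(),bot.read_wrist_force())
E
```

```text
pics
top {'camera_matrix': array([[420.70736124,   0.        , 259.30948892],
       [  0.        , 420.70736124, 190.47589021],
       [  0.        ,   0.        ,   1.        ]]), 'k1': -0.05695491418451202, 'eye': array([0.03378267, 0.01108654, 1.52552389]), 'attitude': array([ 0.14720855, -0.12141376, -0.63299396,  0.75027127])}
side {'camera_matrix': array([[398.64003853,   0.        , 254.56483989],
       [  0.        , 398.64003853, 189.68934895],
       [  0.        ,   0.        ,   1.        ]]), 'k1': 0.00477282487056924, 'eye': array([ 0.66180448, -0.84422981,  0.92233995]), 'attitude': array([0.41278946, 0.00681886, 0.03415905, 0.91016016])}
0.1 [ 9.79083044e-01  2.03460232e-01 -1.20013151e-04 -5.58432958e-04] [ 0.2190536  -0.50429     0.23066382] [-0.37303452 -0.32468147  0.04803804]
```

View pics/top0.png

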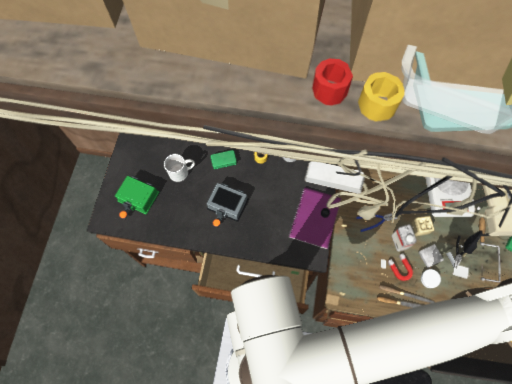

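View pics/side0.png

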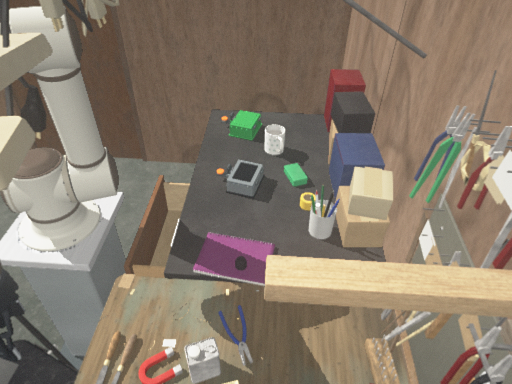

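The top view shows the grey case at (227,201) with its orange pad at (216,223), and the loupe at about (325,211) on the purple notebook. In the side view the case is at (245,178), the pad at (220,171) and the loupe at (240,263). The green look-alike is on the left.

```bash
cat > h.py <<'E'
import numpy as np, cv2
from scipy.spatial.transform import Rotation as R
from cell import bot
def ray(n,uv):
    p=bot.camera_params(n); K=p["camera_matrix"]
    d=(np.array(uv,float)-K[:2,2])/[K[0,0],K[1,1]]
    s=d.copy()
    for _ in range(20): s=d/(1+p["k1"]*(s@s))
    return p["eye"],R.from_quat(p["attitude"]).apply([s[0],-s[1],-1])
def onz(n,uv,z):
    e,d=ray(n,uv); return e+d*(z-e[2])/d[2]
def tri(ua,ub):
    (a,da),(b,db)=ray("top",ua),ray("side",ub)
    t=np.linalg.lstsq(np.c_[da,-db],b-a,rcond=None)[0]
    p,q=a+t[0]*da,b+t[1]*db
    return (p+q)/2,np.linalg.norm(p-q)
def blob(mask,x,y,r):
    m=np.zeros_like(mask); m[y-r:y+r,x-r:x+r]=mask[y-r:y+r,x-r:x+r]
    n,l,s,c=cv2.connectedComponentsWithStats(m.astype(np.uint8))
    i=1+np.argmax(s[1:,4]); return c[i],s[i],l==i
def pix(n,P):
    p=bot.camera_params(n);K=p["camera_matrix"]
    c=R.from_quat(p["attitude"]).inv().apply(np.array(P)-p["eye"]); s=np.array([c[0],-c[1]])/-c[2]
    return K[:2,2]+s*(1+p["k1"]*(s@s))*K[0,0]
E
python3 - <<'E'
from h import *
T=cv2.imread("pics/top0.png");S=cv2.imread("pics/side0.png")
def org(I): 
    h=cv2.cvtColor(I,cv2.COLOR_BGR2HSV); return (h[...,0]<18)&(h[...,1]>170)&(h[...,2]>150)
a=blob(org(T),216,223,8);b=blob(org(S),220,171,8)
print("pad",a[:2],b[:2],tri(a[0],b[0]),onz("top",a[0],.04),onz("side",b[0],.04))
blk=lambda I:I.max(2)<60
a=blob(blk(T),325,211,9);b=blob(blk(S),240,263,10)
print("loupe",a[:2],b[:2],tri(a[0],b[0]),onz("top",a[0],.026),onz("side",b[0],.026))
c1=cv2.resize(T[165:250,190:350],None,fx=5,fy=5,interpolation=cv2.INTER_CUBIC)[:,:800]
cv2.imwrite("pics/c1.png",c1)
c2=cv2.resize(S[145:285,185:345],None,fx=4,fy=4,interpolation=cv2.INTER_CUBIC);cv2.imwrite("pics/c2.png",c2)
E
```

```text
pad (array([216.        , 222.24390244]), array([213, 219,   7,   7,  41], dtype=int32)) (array([221.33333333, 172.        ]), array([219, 170,   5,   4,   6], dtype=int32)) (array([0.47913121, 0.25875859, 0.02727911]), np.float64(0.006101677944242119)) [0.47246436 0.25529056 0.04      ] [0.48411925 0.24546829 0.04      ]
loupe (array([324.94805195, 212.46753247]), array([321, 208,   9,  10,  77], dtype=int32)) (array([245. , 262.5]), array([245, 262,   1,   2,   2], dtype=int32)) (array([ 0.5934216 , -0.13657548,  0.01975194]), np.float64(0.01647938158505996)) [ 0.58318353 -0.13919816  0.026     ] [ 0.60081358 -0.13624958  0.026     ]
```

View pics/c1.png

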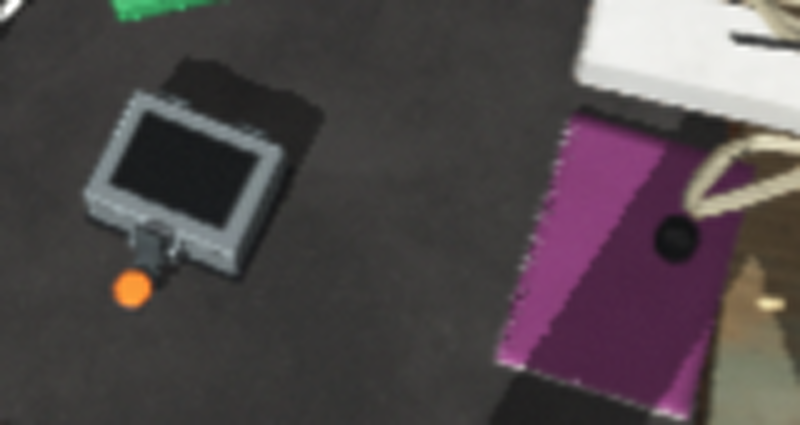

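View pics/c2.png

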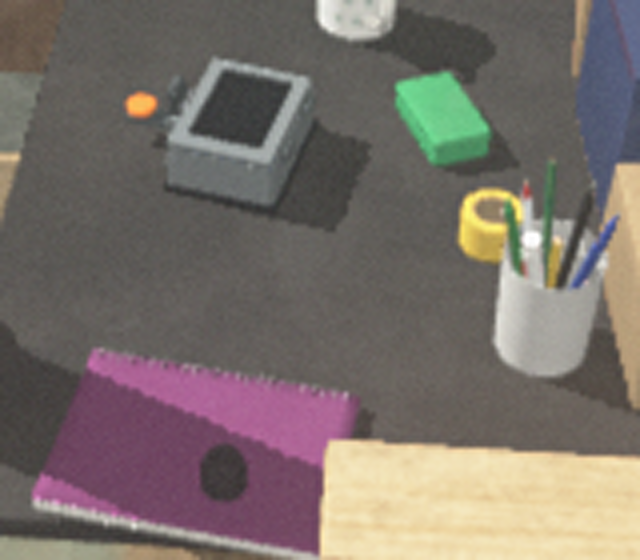

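The crops show the lid's four corners, the pad and the loupe clearly. In the top crop the corners are at about (140,93), (284,150), (230,248) and (88,190), and in the side crop at about (312,78), (272,160), (172,135) and (215,60). I'll triangulate these.

```bash
python3 - <<'E'
from h import *
np.set_printoptions(precision=4,suppress=True)
t=lambda u,v:((u+.5)/5-.5+190,(v+.5)/5-.5+165)
s=lambda u,v:((u+.5)/4-.5+185,(v+.5)/4-.5+145)
for n,a,b,z in[("BL",(140,93),(312,78),.055),("BR",(284,150),(272,160),.055),("FR",(230,246),(172,136),.055),("FL",(88,190),(215,60),.055),("pad",(132,288),(141,105),.04),("loupe",(676,238),(223,472),.026)]:
    print(n,*tri(t(*a),s(*b)),onz("top",t(*a),z),onz("side",s(*b),z))
print("whitebox/plank",tri((306,184),(265,257)))
for z in(.2,.4,.6): print(z,pix("side",[.59,-.137,z]),pix("side",[.55,.22,z]))
T=cv2.imread("pics/top0.png");I=cv2.cvtColor(T,cv2.COLOR_BGR2HSV)
E
```

```text
BL [0.6246 0.2803 0.0556] 0.007284241740781521 [0.6212 0.279  0.055 ] [0.6276 0.2843 0.055 ]
BR [0.597  0.164  0.0567] 0.007842840583211703 [0.5937 0.1626 0.055 ] [0.6001 0.1691 0.055 ]
FR [0.5125 0.1884 0.058 ] 0.0027353868982706443 [0.5122 0.1882 0.055 ] [0.5131 0.1931 0.055 ]
FL [0.5383 0.3014 0.0557] 0.0018821064856421985 [0.5376 0.3011 0.055 ] [0.539  0.3031 0.055 ]
pad [0.4758 0.2569 0.0345] 0.003140728906563757 [0.4726 0.2553 0.04  ] [0.4782 0.2513 0.04  ]
loupe [ 0.5863 -0.1379  0.0248] 0.0035243596542458536 [ 0.5842 -0.1385  0.026 ] [ 0.5879 -0.1377  0.026 ]
whitebox/plank (array([ 0.677 , -0.0657, -0.0086]), np.float64(0.050484814055268036))
0.2 [240.721  219.0863] [238.7489 139.1379]
0.4 [240.0763 155.2434] [238.0247  81.0812]
0.6 [239.1979  68.8024] [237.1071   7.8636]
```

```bash
cat >> h.py <<'E'
np.set_printoptions(precision=4,suppress=True)
YAW=np.deg2rad(-13.6); C0=np.array([.569,.2333,0])
RZ=R.from_euler("z",YAW)
def W(x,y,z): return C0+RZ.apply([x,y,z])      # case frame (m) -> world
def down(phi): return np.array([np.cos(phi/2),np.sin(phi/2),0,0])  # tool x at angle phi, tool z down
Q=down(YAW)
def fz(n=3): return np.mean([bot.read_wrist_force() for _ in range(n)],axis=0)
E
python3 - <<'E'
from h import *
for p,q in[(W(-.097,0,.15),Q),(np.array([.586,-.138,.033]),Q),(W(-.012,0,.03),Q),(W(.09,0,.2),Q),(W(.09,0,.11),Q)]:
    print(p,bot.inverse_kinematics(p,q),bot.inverse_kinematics(p,down(YAW+np.pi)))
bot.grab(); bot.reach(W(-.097,0,.15),Q); bot.movel(W(-.097,0,.056),.12)
bot.pause(.3); f0=fz(); print("f0",f0,bot.read_time(),bot.read_eef_pos()-W(-.097,0,.056))
z=.056; zc=None
while z>.030:
    z-=.001; bot.movel(W(-.097,0,z),.02); f=fz()-f0
    if f[2]>.7: zc=z; break
print("contact",zc,f,bot.read_time(),bot.read_eef_pos())
E
```

```text
[0.4747 0.2561 0.15  ] [ 0.4947  0.0461 -0.0241  1.5006  0.     -2.4095] [ 0.4947  0.0461 -0.0241  1.5006  0.      0.7321]
[ 0.586 -0.138  0.033] [-0.2313  0.2236 -0.0537  1.2934  0.     -3.1355] [-0.2313  0.2236 -0.0537  1.2934  0.      0.0061]
[0.5573 0.2361 0.03  ] [ 0.4007  0.2327 -0.0488  1.2892  0.     -2.5035] [ 0.4007  0.2327 -0.0488  1.2892  0.      0.6381]
[0.6565 0.2121 0.2   ] [ 0.3126  0.436   0.5376  1.6724  0.     -2.5917] [0.3126 0.436  0.5376 1.6724 0.     0.5499]
[0.6565 0.2121 0.11  ] [ 0.3126  0.4163  0.3373  1.4919  0.     -2.5917] [0.3126 0.4163 0.3373 1.4919 0.     0.5499]
f0 [0.7313 1.1094 0.5257] 5.4167 [0.0002 0.0002 0.0005]
contact 0.03599999999999998 [-1.4589 -0.5865  1.0326] 10.4167 [0.4747 0.2562 0.0361]
```

```bash
python3 - <<'E'
from h import *
f0=np.array([.73,1.11,.526]); z=.036; L=[]
for i in range(40):
    z-=.001 if i<6 else .0005
    bot.movel(W(-.097,0,z),.02); f=fz()-f0; L.append((round(z*1e3,1),round(f[2],1)))
    if f[2]>7 or z<.0215: break
print(L,bot.read_eef_pos(),bot.read_time())
cv2.imwrite("pics/s1.png",bot.camera("side")[:,:,::-1])
S=cv2.imread("pics/s1.png")
cv2.imwrite("pics/s1c.png",cv2.resize(S[90:290,150:350],None,fx=3,fy=3))
E
```

```text
[(35.0, np.float64(1.1)), (34.0, np.float64(1.5)), (33.0, np.float64(1.5)), (32.0, np.float64(2.0)), (31.0, np.float64(1.7)), (30.0, np.float64(2.2)), (29.5, np.float64(2.9)), (29.0, np.float64(6.8)), (28.5, np.float64(9.1))] [0.4749 0.2562 0.0294] 12.6667
```

View pics/s1c.png

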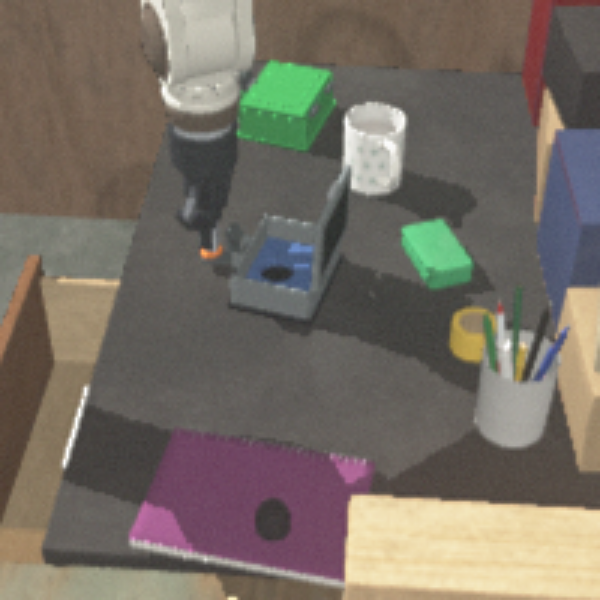

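The lid has popped open: it stands upright at crop (335,225). The nest is visible at (277,272) and the loupe is still at (272,520) on the notebook. Next I'll fetch the loupe.

```bash
python3 - <<'E'
from h import *
s=(277/3+150,272/3+90); print("nest guess",onz("side",s,.016),W(-.012,0,.016))
bot.movel(W(-.097,0,.2),.25)
Q2=down(YAW+np.pi); P=np.array([.5862,-.138,.14])
bot.reach(P,Q2); bot.open(); f0=fz()
P[2]=.033; bot.movel(P,.12); print(fz()-f0)
bot.grab(); print("grip",bot.read_opening()*85,bot.read_finger_force(),bot.read_eef_pos(),bot.read_time())
P[2]=.13; bot.movel(P,.15); bot.pause(.1)
cv2.imwrite("pics/s2.png",bot.camera("side")[:,:,::-1]); T=bot.camera("top")[:,:,::-1]; 
cv2.imwrite("pics/t2.png",T); S=cv2.imread("pics/s2.png")
cv2.imwrite("pics/c3.png",np.hstack([cv2.resize(S[180:290,190:290],(400,440),interpolation=2),cv2.resize(T[165:275,195:295],(400,440),interpolation=2)]))
print(bot.read_finger_force(),bot.read_opening()*85,fz()-f0,bot.read_time())
E
```

```text
nest guess [0.5595 0.233  0.016 ] [0.5573 0.2361 0.016 ]
[ 0.5696 -0.8685  0.1682]
grip 25.164295496804492 56.31229704245925 [ 0.5864 -0.138   0.0335] 18.05
55.614258628338575 24.902410935372913 [ 0.9786 -0.4332  0.0629] 19.05
```

View pics/c3.png

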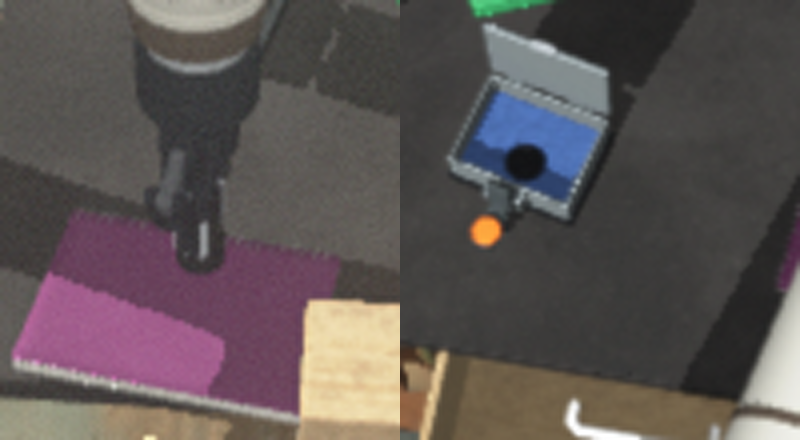

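The loupe is held and has been lifted, at about (200,252) in the left crop. The nest shows as a dark disc at about (525,162) in the right crop. I'll measure both precisely.

```bash
python3 - <<'E'
from h import *
T=cv2.imread("pics/t2.png");S=cv2.imread("pics/s1.png")
c,s,_=blob(T.max(2)<55,226,205,8);print(c,s,"top@16",onz("top",c,.016),"@4",onz("top",c,.004))
h=cv2.cvtColor(S,cv2.COLOR_BGR2HSV)
c,s,_=blob(S.max(2)<55,242,180,8);print(c,s,"side@16",onz("side",c,.016),"@4",onz("side",c,.004))
print("W nest",W(-.012,0,.016))
h=cv2.cvtColor(T,cv2.COLOR_BGR2HSV); c,s,_=blob((h[...,0]<18)&(h[...,1]>170)&(h[...,2]>150),216,222,8);print("pad top",onz("top",c,.037))
l=cv2.imread("pics/s2.png"); u=(200/4+190,254/4+180)
for z in(.11,.123):print("loupe in hand",onz("side",u,z))
print(bot.read_eef_pos())
E
```

```text
[225.8095 205.3968] [221 202  10   8  63] top@16 [0.5518 0.2362 0.016 ] @4 [0.5559 0.238  0.004 ]
[241.6842 180.8421] [238 180   8   3  19] side@16 [0.5573 0.2318 0.016 ] @4 [0.556  0.2461 0.004 ]
W nest [0.5573 0.2361 0.016 ]
pad top [0.4736 0.2556 0.037 ]
loupe in hand [ 0.5877 -0.1401  0.11  ]
loupe in hand [ 0.5889 -0.1513  0.123 ]
[ 0.5857 -0.1379  0.1288]
```

```bash
python3 - <<'E'
from h import *
Q2=down(YAW+np.pi); P=np.array([.5568,.2362,.22])
bot.movel([.5862,-.138,.22],.25); bot.reach(P,Q2); P[2]=.05; bot.movel(P,.12); bot.pause(.2); f0=fz()
for z in np.arange(.048,.0344,-.0015):
    P[2]=z; bot.movel(P,.03); f=fz()-f0
    if abs(f[2])>2.5 or np.linalg.norm(f)>4: break
print(z,f,bot.read_eef_pos(),bot.read_time())
S=bot.camera("side")[:,:,::-1];T=bot.camera("top")[:,:,::-1]
cv2.imwrite("pics/c4.png",np.hstack([cv2.resize(S[120:220,190:290],(400,400),interpolation=2),cv2.resize(T[160:260,185:285],(400,400),interpolation=2)]))
E
```

```text
0.03449999999999999 [-1.2952 -0.3223  0.1608] [0.5567 0.2362 0.0344] 25.225
```

View pics/c4.png

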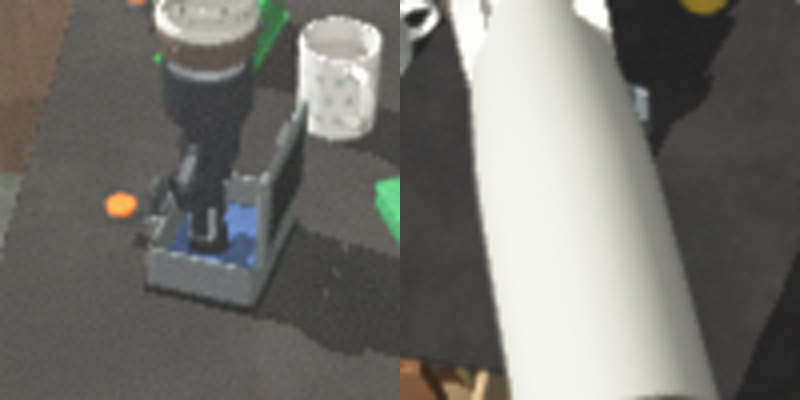

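The side view shows the loupe held over the nest at (208,240), with the lid still up. There was no contact force on the way down, so it is entering the nest. I'll release it.

```bash
python3 - <<'E'
from h import *
f0=fz(); bot.open(); print(fz()-f0,bot.read_opening())
P=np.array([.5568,.2362,.22]); bot.movel(P,.15)
bot.grab(); bot.reach(W(-.15,0,.25),down(YAW+np.pi))
S=bot.camera("side")[:,:,::-1];T=bot.camera("top")[:,:,::-1]
cv2.imwrite("pics/t5.png",T);cv2.imwrite("pics/s5.png",S)
cv2.imwrite("pics/c5.png",np.hstack([cv2.resize(S[140:210,210:280],(400,400),interpolation=2),cv2.resize(T[170:240,190:260],(400,400),interpolation=2)]))
print(bot.read_time())
E
```

```text
[-0.2144 -0.6597 -0.8287] 1.0030188547200292
28.8083
```

View pics/c5.png

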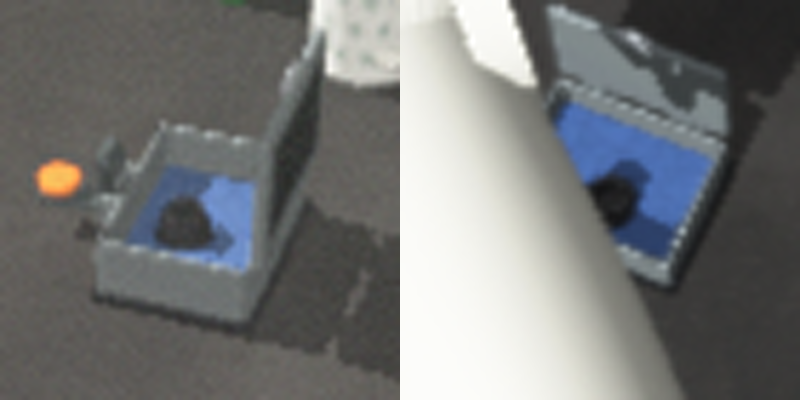

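The loupe stands in the nest, at side crop (185,222) and top crop (615,200). I'll check the height of its top edge numerically.

```bash
python3 - <<'E'
from h import *
S=cv2.imread("pics/s5.png")
c,s,_=blob(S.max(2)<75,242,179,8); print(c,s)
for z in(.034,.046): print(z,pix("side",[.5568,.2362+.0165,z]),pix("side",[.5568-.0165,.2362,z-.01]),pix("side",[.5568+.0165,.2362,z-.01]))
for p in[(.10,.16),(.10,.22)]:
  print(bot.inverse_kinematics(W(p[0],0,p[1]),down(YAW+np.pi)) is not None)
E
```

```text
[241.7895 179.0175] [237 175  10   8  57]
0.034 [242.0451 173.1728] [236.9791 178.0445] [246.2893 178.5622]
0.046 [242.0284 170.5209] [236.9337 175.4105] [246.2965 175.9286]
True
True
```

```bash
cat >> h.py <<'E'
def arc(th,r=.088):
    p=np.array([.048,.047])+r*np.array([-np.cos(th),np.sin(th)])+.008*np.array([np.sin(th),np.cos(th)])
    return W(p[0]+.011,0,p[1])
E
python3 - <<'E'
from h import *
bot.movel(W(.088,0,.25),.25); bot.movel(W(.088,0,.135),.15); bot.pause(.2); f0=fz(); L=[]
for th in np.arange(1.58,.15,-.13):
    bot.movel(arc(th),.08); f=fz()-f0; L.append((round(th,2),f.round(1).tolist()))
    if np.linalg.norm(f)>10: break
print(L,bot.read_time(),bot.read_eef_pos()-arc(th)); print(f0)
E
```

```text
[(np.float64(1.58), [0.6, -0.5, 1.8]), (np.float64(1.45), [0.7, -1.3, 2.4]), (np.float64(1.32), [1.4, -1.2, -0.2]), (np.float64(1.19), [0.8, -1.7, 0.3]), (np.float64(1.06), [1.6, -1.6, 0.9]), (np.float64(0.93), [1.3, -1.4, 1.6]), (np.float64(0.8), [1.2, -0.7, 1.3]), (np.float64(0.67), [0.5, -1.8, 1.3]), (np.float64(0.54), [0.2, -1.8, 1.6]), (np.float64(0.41), [0.9, -0.7, 2.2]), (np.float64(0.28), [0.6, -1.5, 3.7])] 34.3417 [-0.0001 -0.0001 -0.0001]
[-0.1423  0.734  -0.8291]
```

```bash
python3 - <<'E'
from h import *
f0=np.array([-.14,.73,-.83]); L=[]; pk=0
for th in [.22,.16,.13,.11,.09]+list(np.arange(.082,-.06,-.006)):
    bot.movel(arc(th),.03); f=(fz(5)-f0)[2]; L.append((round(float(th),3),round(f,1))); pk=max(pk,f)
    if f>13 or (th<.03 and pk>5.5 and f<pk-3): break
print(L,bot.read_time(),bot.read_eef_pos())
E
```

```text
[(0.22, np.float64(3.1)), (0.16, np.float64(2.7)), (0.13, np.float64(3.8)), (0.11, np.float64(3.4)), (0.09, np.float64(4.1)), (0.082, np.float64(5.8)), (0.076, np.float64(5.6)), (0.07, np.float64(6.6)), (0.064, np.float64(6.5)), (0.058, np.float64(7.6)), (0.052, np.float64(7.7)), (0.046, np.float64(6.7)), (0.04, np.float64(5.2)), (0.034, np.float64(5.0)), (0.028, np.float64(4.3))] 38.2417 [0.5411 0.2401 0.0574]
```

```bash
python3 - <<'E'
from h import *
f0=np.array([-.14,.73,-.83]); L=[]
for th in np.arange(.022,-.06,-.005):
    bot.movel(arc(th),.03); f=(fz(5)-f0)[2]; L.append((round(float(th),3),round(f,1)))
    if f>8.5: break
print(L,bot.read_time())
p=bot.read_eef_pos(); bot.movel([p[0],p[1],.2],.1); bot.reach(W(-.2,-.1,.25),down(YAW+np.pi)); bot.pause(.3)
S=bot.camera("side")[:,:,::-1]; cv2.imwrite("pics/c6.png",cv2.resize(S[120:210,190:290],(600,540),interpolation=2)); print(bot.read_time(),bot.read_wrist_force())
E
```

```text
[(0.022, np.float64(5.5)), (0.017, np.float64(5.2)), (0.012, np.float64(4.6)), (0.007, np.float64(3.2)), (0.002, np.float64(3.6)), (-0.003, np.float64(5.9)), (-0.008, np.float64(7.8)), (-0.013, np.float64(8.0)), (-0.018, np.float64(9.2))] 40.4917
43.2917 [-0.1586  0.6347  0.9223]
```

View pics/c6.png

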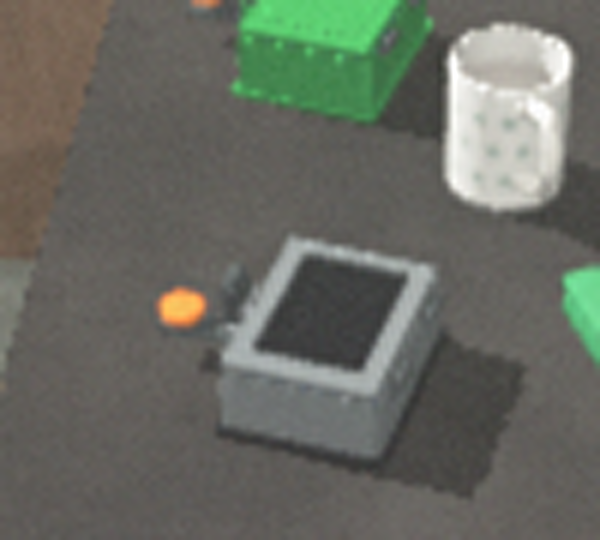

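The picture shows the lid shut and staying down after the arm withdrew: lid at (330,315), pad at (182,307).

```bash
python3 -c "
from cell import bot
print(bot.hand_in())"
```

```text
the job is handed in; nothing more can be done
None
```

I popped the lid open, set the loupe in the nest and let go, and shut the lid; the last picture shows it staying closed with the arm clear. The highest push I read on the case was about 9 N, and I handed the job in just after 43 s; the hand-in call returned no verdict.

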